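# Turn the double-ended carving tool round in its rest

## Task

The double-ended carving tool lies in its sloping rest with the ball end sticking out; the flat blade is wanted next. Take the tool out, turn it end for end and put it back in the same rest, pushed fully home, so that the blade end sticks out and the ball end is inside. Leave the vases, pots, bottle and brush where they are.

Things in the scene. Friction and masses are not known exactly. Their poses are not given: they have to be found in the camera images.
- tool: Double-ended carving tool, rigid, 160 long, about 60 g: square wooden shaft 16 x 16 x 110 with a 25 long steel end on each side, one a flat blade, the other a ball on a thin stem. Same length either way round. Origin at the shaft's middle, on its axis; x towards the blade, y and z square to the shaft's sides. It starts fully home in the trough, blade inside, with 43 of bare shaft and the ball end out.
- blade_tip (a point): Tip of the tool's flat blade (12 wide, 3 thick), on the tool's axis, 80 from its origin. At the start it is inside the trough, against the stop.
- ball_tip (a point): Tip of the tool's ball (12 across, stem 5 thick), on the tool's axis, 80 from its origin, opposite the blade. At the start it is outside, 68 from the mouth.
- holder: Heavy steel tool rest, does not move: base 130 x 75 x 14 on the table, two posts carrying the trough. Origin on the table, straight below the floor of the trough's mouth; x points level the way the tool sticks out (roughly away from the robot), z up. The base runs from 110 behind the origin to 20 in front. It stands left or right of the bat.
- trough: Aluminium trough on the rest, sloping down 20 degrees from its open mouth to a stop at the inner end. Origin mid-floor at the foot of the stop, 30 above the table; x along the floor, up and out of the mouth; y across; z square to the floor. 21 wide between 5 thick walls. Inner 37 roofed, 22 above the floor. A tool fully home has its inner tip at the stop, its axis 8 above the floor.
- mouth (a point): Middle of the trough's floor at its mouth, 92 along x from the trough's origin. The outer 55 of the trough, from the roof to the mouth, is open on top: walls 10 high, then lips flaring outward up to 20 above the floor, about 40 wide over all. The trough takes more than half of the tool, so the half held to draw it out must later go in: lay it down and take it by the other half.
- bat: Bare plaster slab on the table, fixed, 130 (x) x 180 (y) x 8 thick, free for laying the tool down; origin under its centre, top 8 above the table.
- wheel: Fixed banding wheel (turntable), 150 across, 45 high, on the other side of the bat from the holder, with a vase on it; origin under its centre.
- vase: Painted cream vase, 130 tall, 84 across, standing on the wheel; origin under its centre. Leave it alone.
- vase_left: Painted cream vase, 180 tall, 84 across, at the far left; origin under its centre. Leave it alone.
- vase_right: Painted cream vase, 170 tall, 84 across, at the far right; origin under its centre. Leave it alone.
- cup: Small white porcelain paint cup, 68 across, 45 tall; origin under its centre. Leave it alone.
- bottle: Small amber bottle, 38 across, 110 tall; origin under its centre. Leave it alone.
- dish: White porcelain bowl, 100 across, 30 tall; origin under its centre. Leave it alone.
- jar: White lidded porcelain jar, 68 across, 70 tall; origin under its centre. Leave it alone.
- brush: Brush with a wooden handle, 190 long, lying on the table, handle towards its -x; origin under its middle. Leave it alone.
Things that resemble listed ones, but are neither listed nor needed, are in the scene too. Of the things that look like the tool, the smaller one is meant.

How it is judged:
By the outcome, as a careful person would: the job done as asked, in the order asked, and still so for the second after the job is handed in, with the robot touching nothing.
It also fails if it takes over 67 s, if anything falls off the work surface, if the arm or the gripper's body presses on something with over 40 N, if the wrist force passes 120 N, or if a joint passes its speed limit or range.

## Robot

A 6-joint arm with a two-finger parallel gripper is mounted at the origin on the work surface. World frame = base frame: x ahead of the robot, y to its left, z up, the work surface at z = 0. Lengths are in m, angles in rad, forces in N, time in s.
With the tool pointing down it reaches from about 0.35 to 0.775 m from the base axis. Payload 5.5 kg.
Tool frame: the origin (TCP) lies midway between the tips of the shut fingers; the grasp point (between the pads) lies grasp_offset behind it (grasp_offset is the distance from the TCP to the grasp point, in m); z points along the fingers, y is the line along which they close (so a half turn about z gives the same grasp; the last joint's range is limited). The gripper opens to 85 mm and grips with 20 to 120 N. Pads are 22 mm wide; open, the fingers measure 114 mm over their backs; the gripper's body (76 mm by 85 mm) begins 54 mm behind the grasp point. The pads swing forward as they close: fully open they stand 13 mm farther back than shut.
Start: joints at [-1.349, 0.313, 0.046, 1.304, 0, 1.431], TCP at [0.204, -0.538, 0.231] pointing down, gripper open.
Joint ranges: [-2.76, 2.76], [-0.86, 1.69], [-1.03, 1.26], [-2.2, 2.34], [-1.47, 1.5], [-3.14, 3.14]. Speed limits (rad/s): [2.57, 2.57, 3.14, 3.14, 3.14, 3.14].

## Interface

Orientations are given as a unit quaternion [w, x, y, z].
In Python, from workcell import * gives the robot as it stands.
- The arm moves only by the tool step_arm, never from a script. Its argument "deltas" is a list of rows, each a list of 7 numbers: the shift along the world's x, y, z in mm, then the turn, a rotation vector about the world's x, y, z in degrees, then the gripper's target within -1 to 1 (fully open at 1, half-way at 0, shut at -1). A call has 1 to 5 rows; each row shifts and turns the commanded pose from where the row before left it; what a row does not reach is not made up. A row lasts 1/10 s, in which the tool goes at most 50 mm and 8.59 degrees, less where a joint would pass 70% of its speed; a pose out of reach is approached as far as the arm can. A call is refused whole if a number of a shift passes 50 or a number of a turn 8.59, either way. A call with a gripper value outside its range is refused whole. The fingers move at their own pace and stop on an object; "newtons" is the grip in N (left out, the last holds). Time passes only in rows, so rows that do not move let the fingers close. It gives the time, the measured TCP pose, the force, the opening and the grip force at its end, in the units of the state.
- get_state(): the state, without advancing time (a new reading comes with each control period).
- read_camera(name): name is "side" or "top" or "wrist"; returns a dict with "image" (400x640x3 uint8, red, green, blue), "z_map" (400x640 float32, m along the optical axis (not along the pixel's ray), 0 where there is no reading), "K" (3x3 intrinsics, pixels), "world_from_camera" (4x4, takes a point from camera to world coordinates). Camera axes: x right, y down, z forward; pixel columns grow to the right and rows downward; lengths in m; the calibration is good to about 2 mm. A picture is of the moment at which its call begins.
- hand_in(): hands the job in; it is judged then, once.
The state is a dict: "clock": time; "joint_pos": joint angles; "qvel": joint speeds; "tau": joint torques, N m; "tcp_pos": TCP position; "orientation": TCP orientation; "wrist_force": force on the tool from outside, world axes, zero at the start; "ft_torque": the same for the moment, N m; "finger_gap": finger opening in m; "grip_force": force on a finger pad.
Only numpy, scipy, OpenCV 4.12 (cv2) and the standard library are available. Lean on these libraries where they do the work, as an engineer would, in place of code of your own. Each camera call takes 0.05 s, during which the arm holds its last target. There are 200 camera calls.

## Working session

There is one attempt and no reset: what is moved stays moved. The work goes in short steps, Python scripts to look and compute and a tool call to move; the robot and the scene stay as the last step left them, time stands still between calls to the robot, and variables do not carry over. Pictures are saved under pics/ and viewed, at most 10 in all, crops included, and the job is handed in when it is done.

Besides the shell and the picture viewer there is one more tool, called after "Request:" by a JSON object that holds its "method" and its "body", one argument or row to a line. step_arm: Moves the arm, as the interface text tells. Its arguments: {"type":"object","properties":{"deltas":{"type":"array","items":{"type":"array","items":{"type":"number"}}},"newtons":{"type":"number"}},"required":["deltas"]}

```bash
mkdir -p pics; ls
cat > h.py <<'E'
from workcell import *
import numpy as np, cv2
def save(n,im): cv2.imwrite('pics/'+n,cv2.cvtColor(im,cv2.COLOR_RGB2BGR))
def pts(c):
    z=c['z_map'];K=c['K'];v,u=np.mgrid[0:400,0:640]
    p=np.stack([(u-K[0,2])/K[0,0]*z,(v-K[1,2])/K[1,1]*z,z],-1)
    T=c['world_from_camera'];w=p@T[:3,:3].T+T[:3,3];w[z==0]=np.nan
    return w
E
python3 - <<'E'
from h import *
s=get_state()
print({k:np.round(v,3).tolist() for k,v in s.items()})
import workcell;print([n for n in dir(workcell) if n[0]!='_'])
try: print(grasp_offset)
except Exception as e: print(e)
a=read_camera('top');b=read_camera('side')
np.savez('c0.npz',t=a['image'],tp=pts(a),s=b['image'],sp=pts(b))
for c in(a,b): print(c['K'].round(1).tolist(),c['world_from_camera'].round(3).tolist())
save('top0.png',a['image']);save('side0.png',b['image'])
E
```

```text
pics
{'clock': 0.0, 'joint_pos': [-1.349, 0.314, 0.045, 1.304, 0.0, 1.431], 'qvel': [0.001, -0.001, 0.001, -0.001, 0.0, 0.001], 'tau': [-0.0, -48.063, 29.853, 0.019, -0.0, -0.0], 'tcp_pos': [0.203, -0.537, 0.23], 'orientation': [-0.001, 0.984, 0.18, -0.0], 'wrist_force': [0.687, 0.327, -0.037], 'ft_torque': [-0.019, 0.013, 0.034], 'grip_force': 0.0, 'finger_gap': 0.085}
['MotionError', 'get_state', 'grasp_offset', 'hand_in', 'read_camera']
0.0187
[[458.1, 0.0, 318.2], [0.0, 458.1, 198.7], [0.0, 0.0, 1.0]] [[-0.024, -0.99, 0.136, 0.377], [-0.999, 0.021, -0.024, 0.025], [0.021, -0.137, -0.99, 1.273], [0.0, 0.0, 0.0, 1.0]]
[[393.9, 0.0, 320.5], [0.0, 393.9, 193.7], [0.0, 0.0, 1.0]] [[-0.862, -0.259, 0.435, 0.108], [-0.506, 0.413, -0.757, 0.744], [0.016, -0.873, -0.487, 0.567], [0.0, 0.0, 0.0, 1.0]]
```

View pics/top0.png

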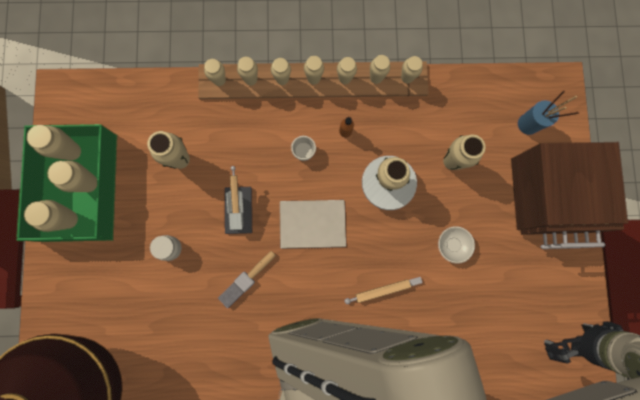

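View pics/side0.png

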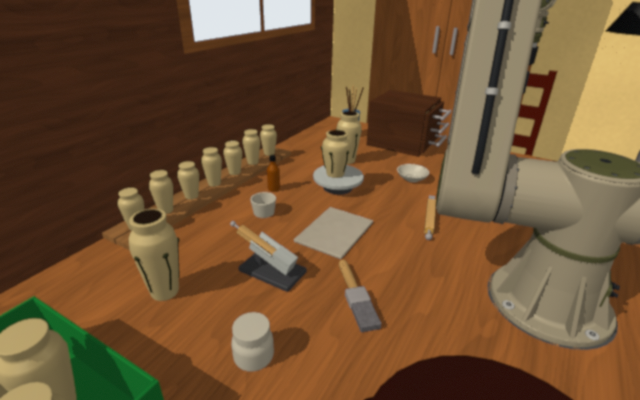

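Two things look like the tool. One is at top (235,190) / side (257,240), lying in the sloping rest. The other is at top (385,291) / side (430,217), lying on the table and longer. The one in the rest fits: it is smaller and sits in the trough with its ball end out. I'll confirm it in a crop and measure.

Run:
```python
from h import *
d=np.load('c0.npz')
t,tp,s,sp=d['t'],d['tp'],d['s'],d['sp']
a=cv2.resize(t[155:245,200:290],(500,500),interpolation=cv2.INTER_CUBIC)
b=cv2.resize(s[210:300,225:315][:, :],(300,300),interpolation=cv2.INTER_CUBIC)
save('crop0.png',np.hstack([a[:, :450],cv2.copyMakeBorder(b,0,200,0,0,cv2.BORDER_CONSTANT)]))
# 3D window around holder
for n,im,P in(('top',t,tp),('side',s,sp)):
    h=cv2.cvtColor(im,cv2.COLOR_RGB2HSV)
    w=(P[...,0]>.28)&(P[...,0]<.55)&(P[...,1]>.12)&(P[...,1]<.30)
    wood=w&(P[...,2]>.055)&(h[...,1]>80)
    q=P[wood];c=q.mean(0);u,sv,vt=np.linalg.svd(q-c,full_matrices=False);ax=vt[0]*np.sign(vt[0][0])
    e=(q-c)@ax
    print(n,'wood',len(q),c.round(4),ax.round(3),'slope',np.degrees(np.arcsin(ax[2])).round(1),'yaw',np.degrees(np.arctan2(ax[1],ax[0])).round(1),(c+ax*e.min()).round(4),(c+ax*e.max()).round(4))
    hi=w&(P[...,2]>.03); q=P[hi]; print(' hi',q.min(0).round(3),q.max(0).round(3))
    base=w&(P[...,2]>.007)&(P[...,2]<.022)&(im.max(-1)<90)
    m=cv2.minAreaRect(P[base][:,:2].astype(np.float32)*1000);print(' base',m,np.median(P[base][:,2]))
    bat=(h[...,1]<70)&(abs(P[...,2]-.008)<.006)&(P[...,0]>.2)&(P[...,0]<.5)&(abs(P[...,1])<.14)
    print(' bat',cv2.minAreaRect(P[bat][:,:2].astype(np.float32)*1000),np.median(P[bat][:,2]))
```

```text
top wood 88 [0.5318 0.2168 0.0643] [0.939 0.035 0.343] slope 20.1 yaw 2.2 [0.5133 0.2162 0.0576] [0.5505 0.2176 0.0712]
 hi [0.471 0.197 0.041] [0.55  0.238 0.077]
 base ((504.7973327636719, 216.4931182861328), (87.70885467529297, 72.55390930175781), 0.20900648832321167) 0.013916428126030889
 bat ((383.0556640625, 3.3977432250976562), (252.66741943359375, 183.4936065673828), 6.39031457901001) 0.007971626013414612
side wood 102 [0.5344 0.2207 0.0644] [ 0.943 -0.023  0.331] slope 19.3 yaw -1.4 [0.5191 0.2211 0.059 ] [0.5499 0.2203 0.0698]
 hi [0.472 0.197 0.03 ] [0.55  0.24  0.077]
 base ((413.666259765625, 225.0961456298828), (80.68604278564453, 271.34490966796875), 86.4320068359375) 0.014509294939798911
 bat ((383.73370361328125, 7.2339324951171875), (254.51927185058594, 184.01890563964844), 7.918862342834473) 0.008784501852935445
```

View pics/crop0.png

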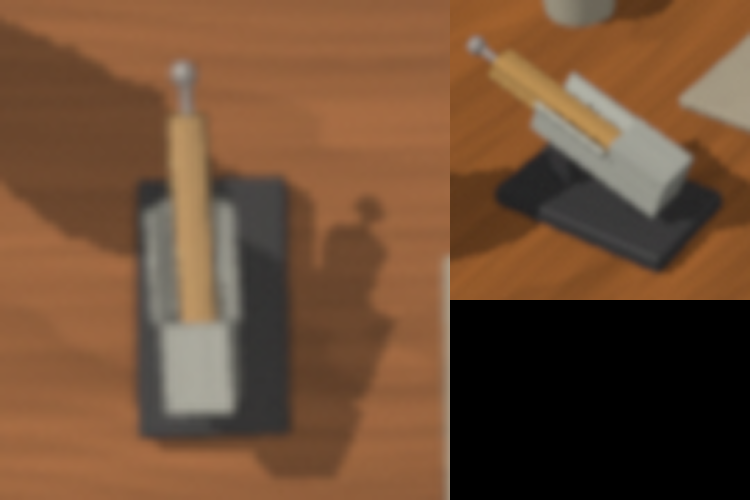

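The crop shows the tool meant. It has a wooden shaft in the aluminium trough, the ball end out at the upper end, top about (233,168), and the roof at the lower end, about (236,222). My measuring window cut it off, so I'll widen it.

```bash
cat > meas.py <<'E'
from h import *
def go(t,tp,s,sp):
  for n,im,P in(('top',t,tp),('side',s,sp)):
    h=cv2.cvtColor(im,cv2.COLOR_RGB2HSV)
    w=(P[...,0]>.40)&(P[...,0]<.72)&(P[...,1]>.15)&(P[...,1]<.29)
    wood=w&(P[...,2]>.045)&(h[...,1]>80)
    q=P[wood];c=np.median(q,0);q=q[np.abs(q-c).max(1)<.1];c=q.mean(0);u,sv,vt=np.linalg.svd(q-c,full_matrices=False);ax=vt[0]*np.sign(vt[0][0])
    e=(q-c)@ax;lo,hi=np.percentile(e,[1,99])
    print(n,'wood',len(q),c.round(4),ax.round(3),'slope',np.degrees(np.arcsin(ax[2])).round(1),'yaw',np.degrees(np.arctan2(ax[1],ax[0])).round(1),(c+ax*lo).round(4),(c+ax*hi).round(4))
    g=w&(P[...,2]>.03)&(h[...,1]<70)
    q=P[g]; print(' grey',q.min(0).round(3),q.max(0).round(3)); b=q[q[:,0]>q[:,0].max()-.012];print(' far grey end (ball/blade)',b.mean(0).round(4),b.min(0).round(4),b.max(0).round(4))
    roof=w&(h[...,1]<70)&(P[...,2]>.03)&(P[...,0]<.52);q=P[roof];print(' near grey(roof)',q.mean(0).round(4),q.min(0).round(4),q.max(0).round(4))
    base=w&(P[...,2]>.007)&(P[...,2]<.022)&(im.max(-1)<95)
    m=cv2.minAreaRect(P[base][:,:2].astype(np.float32)*1000);print(' base',m)
    bat=(h[...,1]<70)&(abs(P[...,2]-.008)<.006)&(P[...,0]>.35)&(P[...,0]<.62)&(abs(P[...,1])<.14)
    print(' bat',cv2.minAreaRect(P[bat][:,:2].astype(np.float32)*1000))
E
python3 - <<'E'
from meas import *
d=np.load('c0.npz')
go(d['t'],d['tp'],d['s'],d['sp'])
P=d['tp']
for n,(u,v) in dict(cup=(304,148),bottle=(347,125),vaseL=(163,143),wheelvase=(396,170),brush=(262,265),jar=(165,248),dish=(457,245),big=(385,291)).items(): print(n,P[v,u].round(3))
E
```

```text
top wood 257 [0.5629 0.217  0.0744] [ 0.945 -0.021  0.328] slope 19.1 yaw -1.3 [0.5137 0.2181 0.0573] [0.62   0.2157 0.0942]
 grey [0.471 0.197 0.041] [0.63  0.238 0.1  ]
 far grey end (ball/blade) [0.6257 0.218  0.095 ] [0.6208 0.2143 0.0902] [0.6304 0.2224 0.0997]
 near grey(roof) [0.4936 0.2156 0.0584] [0.471  0.1982 0.0406] [0.5195 0.2355 0.0695]
 base ((524.954345703125, 216.57015991210938), (72.63410186767578, 128.18406677246094), 89.7768325805664)
 bat ((511.890869140625, -16.953857421875), (188.96044921875, 236.97140502929688), 1.0667669773101807)
side wood 368 [0.5691 0.2219 0.0756] [0.953 0.028 0.303] slope 17.6 yaw 1.7 [0.5206 0.2205 0.0602] [0.6274 0.2236 0.0942]
 grey [0.472 0.199 0.03 ] [0.63  0.24  0.097]
 far grey end (ball/blade) [0.625  0.2217 0.093 ] [0.6186 0.2173 0.0883] [0.6295 0.2254 0.0972]
 near grey(roof) [0.4937 0.2248 0.0534] [0.4715 0.2007 0.0302] [0.5199 0.2402 0.0682]
 base ((527.098388671875, 219.8267059326172), (131.0936279296875, 76.64234924316406), 0.5252947807312012)
 bat ((483.7879943847656, 16.725807189941406), (178.55111694335938, 127.11911010742188), 89.5689926147461)
cup [0.698 0.031 0.004]
bottle [ 0.739 -0.086  0.083]
vaseL [0.673 0.373 0.18 ]
wheelvase [ 0.595 -0.193  0.177]
brush [0.372 0.151 0.022]
jar [0.422 0.397 0.068]
dish [ 0.414 -0.388  0.003]
big [ 0.295 -0.179  0.022]
```

Holder yaw is about 0. Its origin is at x≈0.571, y≈0.2185, so the trough stop is at x≈0.4845. For the grasp at s=117 mm from the stop, TCP ≈ (0.593, 0.2185, 0.074) with fingers tilted 20°. I'll transit above first.

Request:
{"method": "step_arm", "body": {
  "deltas": [
    [18,38,0,0,0,8,1],
    [18,38,0,0,0,8,1],
    [18,38,0,0,0,8,1],
    [18,38,0,0,0,8,1],
    [18,38,0,0,0,8,1]
  ]
}}

```text
clock: 0.6
tcp_pos: [0.2937, -0.346, 0.2309]
orientation: [-0.0, 0.862, 0.508, 0.0]
wrist_force: [0.7, -0.2, 0.9]
finger_gap: 0.0855
grip_force: 0.0
```

Request:
{"method": "step_arm", "body": {
  "deltas": [
    [18,38,0,0,0,8,1],
    [18,38,0,0,0,8,1],
    [18,38,0,0,0,8,1],
    [18,38,0,0,0,8,1],
    [18,38,0,0,0,8,1]
  ]
}}

```text
clock: 1.1
tcp_pos: [0.3837, -0.1561, 0.2311]
orientation: [-0.0, 0.636, 0.772, 0.0]
wrist_force: [1.3, -0.6, -0.5]
finger_gap: 0.0854
grip_force: 0.0
```

Request:
{"method": "step_arm", "body": {
  "deltas": [
    [18,38,0,0,0,8,1],
    [18,38,0,0,0,8,1],
    [18,38,0,0,0,8,1],
    [18,38,0,0,0,8,1],
    [18,38,0,0,0,8,1]
  ]
}}

```text
clock: 1.6
tcp_pos: [0.4737, 0.034, 0.2311]
orientation: [-0.0, 0.333, 0.943, -0.0]
wrist_force: [0.8, -0.1, 0.2]
finger_gap: 0.0854
grip_force: 0.0
```

Request:
{"method": "step_arm", "body": {
  "deltas": [
    [18,38,0,0,0,8,1],
    [18,38,0,0,0,8,1],
    [18,38,0,0,0,8,1],
    [18,38,0,0,0,8,1],
    [18,34,0,0,0,7,1]
  ]
}}

```text
clock: 2.1
tcp_pos: [0.5637, 0.2202, 0.2307]
orientation: [-0.0, -0.001, 1.0, -0.0]
wrist_force: [0.4, -1.8, -0.1]
finger_gap: 0.0852
grip_force: 0.0
```

Request:
{"method": "step_arm", "body": {
  "deltas": [
    [0,0,-10,0,-7,0,1],
    [0,0,-15,0,-7,0,1],
    [0,0,-15,0,-6,0,1],
    [0,0,0,0,0,0,1],
    [0,0,0,0,0,0,1]
  ]
}}

```text
clock: 2.6
tcp_pos: [0.5624, 0.2181, 0.1913]
orientation: [0.172, 0.002, 0.985, 0.0]
wrist_force: [0.7, 0.0, 1.3]
finger_gap: 0.0856
grip_force: 0.0
```

```bash
cat >> h.py <<'E'
from scipy.spatial.transform import Rotation as Ro
def st():
    s=get_state();q=s['orientation'];M=Ro.from_quat([q[1],q[2],q[3],q[0]]).as_matrix()
    print('t',round(s['clock'],2),'tcp',np.round(s['tcp_pos'],4),'x',M[:,0].round(3),'y',M[:,1].round(3),'z',M[:,2].round(3),'F',np.round(s['wrist_force'],1),'gap',round(s['finger_gap'],4),'grip',round(float(s['grip_force']),1),'j',np.round(s['joint_pos'],2))
    return s
E
python3 - <<'E'
from h import *
st()
a=read_camera('wrist');P=pts(a);save('w1.png',a['image'])
b=read_camera('side');
h=cv2.cvtColor(a['image'],cv2.COLOR_RGB2HSV)
w=(P[...,0]>.40)&(P[...,0]<.72)&(P[...,1]>.15)&(P[...,1]<.29)&(P[...,2]>.045)&(h[...,1]>80)
q=P[w];
if len(q)>20:
    print(len(q),q.min(0),q.max(0))
    for x0 in np.arange(.5,.64,.01):
        k=q[abs(q[:,0]-x0)<.005]
        if len(k)>5: print(x0.round(2),np.percentile(k[:,1],[2,98]).round(4),k[:,2].max().round(4),len(k))
E
```

```text
t 2.6 tcp [0.5624 0.2181 0.1913] x [-0.941  0.004 -0.339] y [0.004 1.    0.001] z [ 0.339 -0.    -0.941] F [0.7 0.  1.3] gap 0.0856 grip 0.0 j [ 0.28  0.13 -0.35  0.76 -0.1   0.27]
4226 [0.51294844 0.15000335 0.05747038] [0.6283608 0.2899476 0.276566 ]
0.51 [0.209  0.2228] 0.0602 40
0.52 [0.2002 0.2892] 0.2766 311
0.53 [0.153 0.283] 0.263 406
0.54 [0.1607 0.2609] 0.2448 921
0.55 [0.1619 0.2779] 0.2678 1099
0.56 [0.1739 0.2599] 0.2356 649
0.57 [0.174  0.2596] 0.216 218
0.58 [0.2089 0.2238] 0.0863 189
0.59 [0.2088 0.2238] 0.089 184
0.6 [0.2086 0.2238] 0.0928 180
0.61 [0.2098 0.2216] 0.0924 17
0.62 [0.2111 0.2141] 0.0932 8
```

View pics/w1.png

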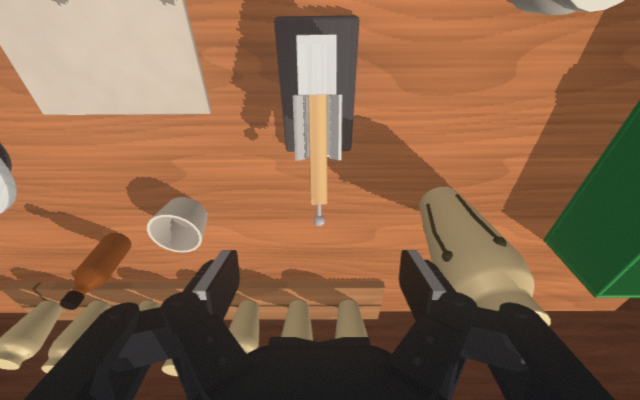

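The wrist view shows the shaft from (318,95) to (319,203) and the ball at (319,220), square to the fingers. Its centre is at y≈0.217, which agrees with the estimate. I'll descend along the tilted axis and grip.

Request:
{"method": "step_arm", "body": {
  "deltas": [
    [-12,-1,0,0,0,0,1],
    [14,0,-39,0,0,0,1],
    [14,0,-39,0,0,0,1],
    [14,0,-38,0,0,0,1],
    [0,0,0,0,0,0,1]
  ]
}}

```text
clock: 3.2
tcp_pos: [0.5926, 0.216, 0.0708]
orientation: [0.17, 0.003, 0.985, -0.001]
wrist_force: [-2.2, -0.1, -0.1]
finger_gap: 0.0852
grip_force: 0.0
```

Request:
{"method": "step_arm", "body": {
  "deltas": [
    [0,0,0,0,0,0,1],
    [0,0,0,0,0,0,-1],
    [0,0,0,0,0,0,-1],
    [0,0,0,0,0,0,-1],
    [0,0,0,0,0,0,-1]
  ],
  "newtons": 50
}}

```text
clock: 3.7
tcp_pos: [0.594, 0.2175, 0.0768]
orientation: [0.175, 0.002, 0.985, 0.001]
wrist_force: [-0.4, -0.4, -1.0]
finger_gap: 0.0283
grip_force: 0.0
```

Request:
{"method": "step_arm", "body": {
  "deltas": [
    [0,0,0,0,0,0,-1],
    [0,0,0,0,0,0,-1],
    [0,0,0,0,0,0,-1],
    [0,0,0,0,0,0,-1],
    [0,0,0,0,0,0,-1]
  ]
}}

```text
clock: 4.2
tcp_pos: [0.5939, 0.2173, 0.0761]
orientation: [0.174, 0.002, 0.985, 0.001]
wrist_force: [-3.1, 0.6, 4.8]
finger_gap: 0.0142
grip_force: 52.7
```

Run:
```python
from h import *
st()
a=read_camera('side');save('s2.png',cv2.resize(a['image'][180:310,180:380],(800,520)))
```

```text
t 4.2 tcp [0.5939 0.2173 0.0761] x [-0.939  0.005 -0.343] y [0.004 1.    0.002] z [ 0.343  0.    -0.939] F [-3.1  0.6  4.8] gap 0.0142 grip 52.7 j [ 0.27  0.29 -0.47  0.48 -0.09  0.26]
```

View pics/s2.png

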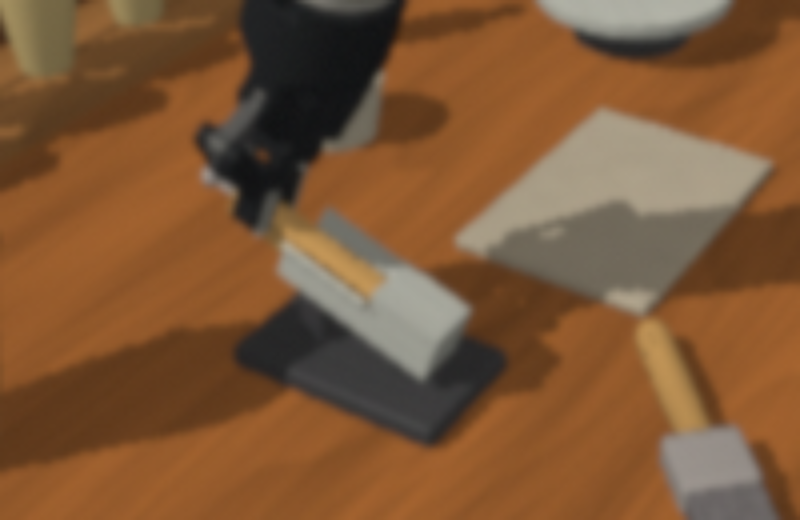

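The shaft is gripped just outside the mouth, with the pads at crop (265,215) and 53 N of grip. Now I'll draw it out along the slope and lift.

Request:
{"method": "step_arm", "body": {
  "deltas": [
    [9.4,0,3.4,0,0,0,-1],
    [14.1,0,5.1,0,0,0,-1],
    [18.8,0,6.8,0,0,0,-1],
    [14.1,0,5.1,0,0,0,-1],
    [0,0,0,0,0,0,-1]
  ]
}}

```text
clock: 4.75
tcp_pos: [0.6521, 0.2172, 0.0968]
orientation: [0.175, 0.003, 0.985, 0.001]
wrist_force: [1.4, -0.1, 2.4]
finger_gap: 0.0143
grip_force: 52.2
```

Request:
{"method": "step_arm", "body": {
  "deltas": [
    [0,0,15,0,0,0,-1],
    [0,0,30,0,0,0,-1],
    [0,0,40,0,0,0,-1],
    [0,0,30,0,0,0,-1],
    [0,0,0,0,0,0,-1]
  ]
}}

```text
clock: 5.25
tcp_pos: [0.6524, 0.218, 0.2165]
orientation: [0.178, 0.002, 0.984, 0.002]
wrist_force: [1.5, 0.5, -0.7]
finger_gap: 0.0146
grip_force: 52.0
```

Run:
```python
from h import *
st()
a=read_camera('side');save('s3.png',cv2.resize(a['image'][100:310,120:400],(800,600)))
b=read_camera('top');P=pts(b);h=cv2.cvtColor(b['image'],cv2.COLOR_RGB2HSV)
m=np.zeros(h.shape[:2],np.uint8);m[190:258,270:356]=1
q=P[(m>0)&(h[...,1]<75)&(abs(P[...,2]-.008)<.006)]
print('bat',cv2.minAreaRect(q[:,:2].astype(np.float32)*1000))
w=(abs(P[...,2]-.045)<.008)&(h[...,1]<70)&(P[...,1]<-.03)&(P[...,1]>-.28)&(P[...,0]>.42)&(P[...,0]<.7);q=P[w]
print('wheel',q.min(0).round(3),q.max(0).round(3))
```

```text
t 5.25 tcp [0.6524 0.218  0.2165] x [-0.937  0.005 -0.35 ] y [0.004 1.    0.004] z [ 0.35   0.002 -0.937] F [ 1.5  0.5 -0.7] gap 0.0146 grip 52.0 j [ 0.24  0.26 -0.13  0.83 -0.08  0.23]
bat ((482.6986083984375, 12.207679748535156), (130.2658233642578, 178.6027374267578), 0.049478620290756226)
wheel [ 0.515 -0.275  0.037] [ 0.662 -0.125  0.053]
```

View pics/s3.png

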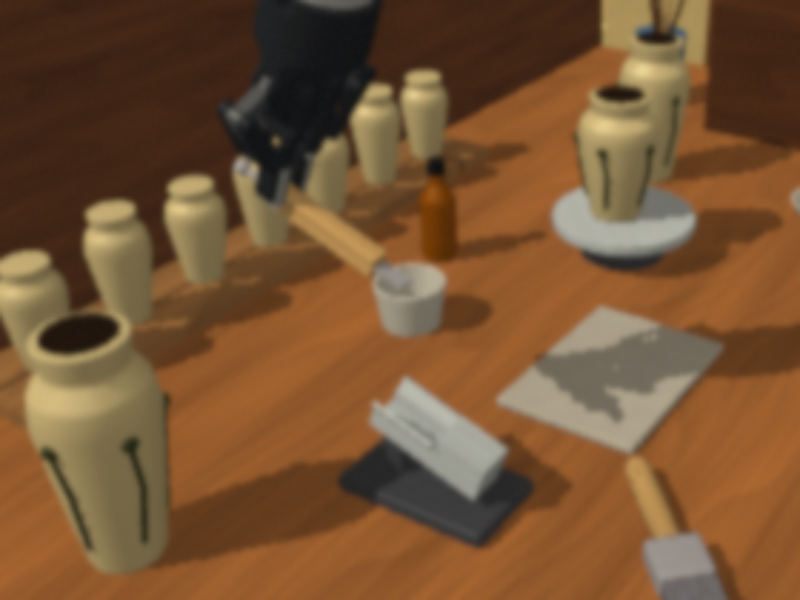

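The tool is out, blade at crop (395,275), and the trough is empty. Bat centre is (0.483, 0.014). Next I'll level the tool, turn it +90° about z and move over the bat.

Request:
{"method": "step_arm", "body": {
  "deltas": [
    [-12,-12,0,0,7,0,-1],
    [-12,-12,0,0,7,0,-1],
    [-12,-12,0,0,6.5,0,-1],
    [-12,-12,0,0,0,8,-1],
    [-12,-12,0,0,0,8,-1]
  ]
}}

```text
clock: 5.85
tcp_pos: [0.589, 0.1563, 0.2061]
orientation: [-0.008, -0.139, 0.99, -0.001]
wrist_force: [-0.1, 0.3, -0.1]
finger_gap: 0.0145
grip_force: 51.9
```

Request:
{"method": "step_arm", "body": {
  "deltas": [
    [-12,-12,0,0,0,8.5,-1],
    [-12,-12,0,0,0,8.5,-1],
    [-12,-12,0,0,0,8.5,-1],
    [-12,-12,0,0,0,8.5,-1],
    [-12,-12,0,0,0,8,-1]
  ]
}}

```text
clock: 6.35
tcp_pos: [0.5277, 0.0967, 0.208]
orientation: [-0.006, -0.485, 0.874, -0.001]
wrist_force: [-0.2, -0.2, -1.0]
finger_gap: 0.0141
grip_force: 51.9
```

Request:
{"method": "step_arm", "body": {
  "deltas": [
    [-12,-12,0,0,0,8,-1],
    [-12,-12,0,0,0,8,-1],
    [-13,-12,0,0,0,8,-1],
    [0,-12,0,0,0,8,-1],
    [0,0,0,0,0,0,-1]
  ]
}}

```text
clock: 6.85
tcp_pos: [0.4912, 0.0484, 0.2087]
orientation: [-0.004, -0.705, 0.709, -0.002]
wrist_force: [0.3, -0.2, 0.2]
finger_gap: 0.0139
grip_force: 51.9
```

Request:
{"method": "step_arm", "body": {
  "deltas": [
    [0,0,-40,0,0,0,-1],
    [0,0,-50,0,0,0,-1],
    [0,0,-40,0,0,0,-1],
    [0,0,-20,0,0,0,-1],
    [0,0,0,0,0,0,-1]
  ]
}}

```text
clock: 7.35
tcp_pos: [0.4888, 0.0499, 0.0563]
orientation: [-0.006, -0.704, 0.71, 0.0]
wrist_force: [-0.1, 0.1, -0.4]
finger_gap: 0.0141
grip_force: 51.9
```

Run:
```python
from h import *
st()
a=read_camera('side');P=pts(a);h=cv2.cvtColor(a['image'],cv2.COLOR_RGB2HSV)
w=(abs(P[...,0]-.483)<.03)&(P[...,1]>-.1)&(P[...,1]<.12)&(P[...,2]>.022)&(P[...,2]<.09)&(h[...,1]>80)
q=P[w];print(len(q))
for y in np.arange(-.08,.1,.015):
    k=q[abs(q[:,1]-y)<.007]
    if len(k)>4: print(y.round(3),k[:,0].mean().round(4),k[:,2].min().round(4),k[:,2].max().round(4))
```

```text
t 7.35 tcp [0.4888 0.0499 0.0563] x [-0.007 -1.     0.008] y [-1.     0.008  0.009] z [-0.009 -0.008 -1.   ] F [-0.1  0.1 -0.4] gap 0.0141 grip 51.9 j [-0.06  0.29 -0.45  0.85 -0.01 -1.62]
149
-0.035 0.4826 0.0513 0.0652
-0.02 0.4828 0.0504 0.0663
-0.005 0.483 0.0547 0.0651
0.01 0.4826 0.0553 0.0663
0.04 0.4889 0.0654 0.0891
0.055 0.496 0.0521 0.0874
0.07 0.4881 0.0498 0.0681
```

Request:
{"method": "step_arm", "body": {
  "deltas": [
    [0,0,-20,0,0,0,-1],
    [0,0,-14,0,0,0,-1],
    [0,0,-3,0,0,0,-1],
    [0,0,-2,0,0,0,-1],
    [0,0,0,0,0,0,-1]
  ],
  "newtons": 50
}}

```text
clock: 7.9
tcp_pos: [0.4938, 0.0492, 0.0227]
orientation: [-0.003, -0.705, 0.709, -0.004]
wrist_force: [-0.4, -0.1, 0.5]
finger_gap: 0.0144
grip_force: 51.9
```

Request:
{"method": "step_arm", "body": {
  "deltas": [
    [0,0,-1,0,0,0,-1],
    [0,0,-1,0,0,0,-1],
    [0,0,0,0,0,0,-1]
  ]
}}

```text
clock: 8.2
tcp_pos: [0.4931, 0.0492, 0.02]
orientation: [-0.003, -0.705, 0.709, -0.003]
wrist_force: [-0.4, 0.3, -0.7]
finger_gap: 0.0141
grip_force: 51.9
```

Request:
{"method": "step_arm", "body": {
  "deltas": [
    [0,0,-2,0,0,0,-1],
    [0,0,-2,0,0,0,-1],
    [0,0,0,0,0,0,-1],
    [0,0,0,0,0,0,-1]
  ]
}}

```text
clock: 8.6
tcp_pos: [0.4928, 0.0492, 0.0156]
orientation: [-0.003, -0.705, 0.709, -0.003]
wrist_force: [0.9, -0.6, -0.1]
finger_gap: 0.0142
grip_force: 51.9
```

Request:
{"method": "step_arm", "body": {
  "deltas": [
    [0,0,-1,0,0,0,-1],
    [0,0,0,0,0,0,-1],
    [0,0,0,0,0,0,-1]
  ]
}}

```text
clock: 8.9
tcp_pos: [0.4929, 0.0492, 0.0147]
orientation: [-0.003, -0.705, 0.709, -0.003]
wrist_force: [1.3, 0.5, -0.4]
finger_gap: 0.0143
grip_force: 51.9
```

Request:
{"method": "step_arm", "body": {
  "deltas": [
    [0,0,-1,0,0,0,-1],
    [0,0,0,0,0,0,-1],
    [0,0,0,0,0,0,-1]
  ]
}}

```text
clock: 9.2
tcp_pos: [0.493, 0.0491, 0.0144]
orientation: [-0.003, -0.705, 0.709, -0.003]
wrist_force: [-2.3, -0.0, 5.9]
finger_gap: 0.0142
grip_force: 52.7
```

Request:
{"method": "step_arm", "body": {
  "deltas": [
    [0,0,-1,0,0,0,-1],
    [0,0,0,0,0,0,-1],
    [0,0,0,0,0,0,-1]
  ]
}}

```text
clock: 9.5
tcp_pos: [0.4931, 0.0491, 0.0143]
orientation: [-0.003, -0.705, 0.709, -0.003]
wrist_force: [-4.4, 0.1, 15.0]
finger_gap: 0.0142
grip_force: 53.8
```

It touched the bat at TCP z=0.0144. I'll release, rise and check the tool before regrasping on the blade half.

Request:
{"method": "step_arm", "body": {
  "deltas": [
    [0,0,1,0,0,0,0],
    [0,0,1,0,0,0,1],
    [0,0,0,0,0,0,1],
    [0,0,0,0,0,0,1],
    [0,0,0,0,0,0,1]
  ]
}}

```text
clock: 10.0
tcp_pos: [0.4928, 0.0492, 0.0145]
orientation: [-0.003, -0.705, 0.709, -0.003]
wrist_force: [0.5, 0.8, 1.0]
finger_gap: 0.0845
grip_force: 0.0
```

Request:
{"method": "step_arm", "body": {
  "deltas": [
    [0,0,0,0,0,0,1],
    [0,0,30,0,0,0,1],
    [0,0,40,0,0,0,1],
    [0,0,40,0,0,0,1],
    [0,0,0,0,0,0,1]
  ]
}}

```text
clock: 10.5
tcp_pos: [0.4968, 0.049, 0.1301]
orientation: [0.0, -0.705, 0.709, -0.007]
wrist_force: [0.4, 0.5, 0.1]
finger_gap: 0.0855
grip_force: 0.0
```

```bash
cat > look.py <<'E'
from h import *
st()
for n in ('wrist','side'):
    a=read_camera(n);P=pts(a);h=cv2.cvtColor(a['image'],cv2.COLOR_RGB2HSV)
    if n=='wrist': save('w4.png',a['image'])
    w=(abs(P[...,0]-.487)<.05)&(P[...,1]>-.1)&(P[...,1]<.12)&(P[...,2]>.018)&(P[...,2]<.03)&(h[...,1]>80)
    q=P[w]
    if len(q)<20: print(n,len(q));continue
    r=cv2.minAreaRect(q[:,:2].astype(np.float32)*1000);print(n,len(q),r,q[:,2].mean().round(4))
    for y in np.arange(-.05,.1,.03):
        k=q[abs(q[:,1]-y)<.007]
        if len(k)>4: print(y.round(3),np.percentile(k[:,0],[2,50,98]).round(4))
E
python3 look.py
```

```text
t 10.5 tcp [0.4968 0.049  0.1301] x [-0.005 -1.     0.009] y [-1.     0.005 -0.01 ] z [ 0.01  -0.009 -1.   ] F [0.4 0.5 0.1] gap 0.0855 grip 0.0 j [-0.06  0.22 -0.34  1.   -0.01 -1.62]
wrist 2103 ((492.7881774902344, 10.240142822265625), (15.415197372436523, 109.298095703125), 0.3490211069583893) 0.0248
-0.05 [0.4861 0.4924 0.4994]
-0.02 [0.4854 0.4933 0.5002]
0.01 [0.4852 0.4924 0.4997]
0.04 [0.485  0.4924 0.4999]
0.07 [0.4857 0.4925 0.5001]
side 212 ((494.2997131347656, 3.4108657836914062), (140.23886108398438, 17.062175750732422), 89.79118347167969) 0.0237
-0.02 [0.4862 0.4949 0.5022]
0.01 [0.486  0.4913 0.501 ]
0.04 [0.4864 0.493  0.5015]
0.07 [0.4872 0.4946 0.5028]
```

View pics/w4.png

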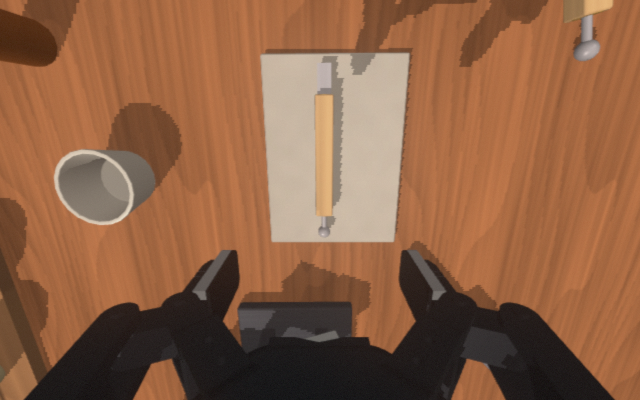

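The tool lies square on the bat: blade at pixel (325,75), ball at (323,231), shaft centre at (0.4928, 0.0103). I'll regrasp on the blade half at y=-0.0284.

Request:
{"method": "step_arm", "body": {
  "deltas": [
    [-2,-39,0,0,0,0,1],
    [-2,-38,0,0,0,0,1],
    [0,0,-40,0,0,0,1],
    [0,0,-40,0,0,0,1],
    [0,0,-15,0,0,0,1]
  ]
}}

```text
clock: 11.1
tcp_pos: [0.4847, -0.0275, 0.0248]
orientation: [-0.005, -0.705, 0.709, 0.0]
wrist_force: [-0.4, 1.0, 0.4]
finger_gap: 0.0854
grip_force: 0.0
```

Request:
{"method": "step_arm", "body": {
  "deltas": [
    [0,0,0,0,0,0,1],
    [0,0,0,0,0,0,1]
  ]
}}

```text
clock: 11.3
tcp_pos: [0.488, -0.0276, 0.0289]
orientation: [-0.004, -0.705, 0.709, -0.002]
wrist_force: [-0.3, -1.1, -0.6]
finger_gap: 0.0858
grip_force: 0.0
```

Request:
{"method": "step_arm", "body": {
  "deltas": [
    [4,-1,-7,0,0,0,1],
    [0,0,-5,0,0,0,1],
    [0,0,0,0,0,0,1],
    [0,0,0,0,0,0,1]
  ]
}}

```text
clock: 11.7
tcp_pos: [0.4931, -0.0288, 0.018]
orientation: [-0.003, -0.705, 0.709, -0.003]
wrist_force: [-1.2, -0.1, -0.2]
finger_gap: 0.0857
grip_force: 0.0
```

```bash
python3 -c "
from h import *
st()"
```

```text
t 11.7 tcp [ 0.4931 -0.0288  0.018 ] x [-0.005 -1.     0.009] y [-1.     0.005 -0.   ] z [ 0.    -0.009 -1.   ] F [-1.2 -0.1 -0.2] gap 0.0857 grip 0.0 j [-0.22  0.33 -0.5   0.74 -0.01 -1.78]
```

Request:
{"method": "step_arm", "body": {
  "deltas": [
    [0,0,-3.5,0,0,0,1],
    [0,0,0,0,0,0,1],
    [0,0,0,0,0,0,-1],
    [0,0,0,0,0,0,-1],
    [0,0,0,0,0,0,-1]
  ],
  "newtons": 50
}}

```text
clock: 12.2
tcp_pos: [0.4929, -0.0288, 0.0143]
orientation: [-0.003, -0.705, 0.709, -0.003]
wrist_force: [0.3, 0.7, 0.4]
finger_gap: 0.0434
grip_force: 0.0
```

Request:
{"method": "step_arm", "body": {
  "deltas": [
    [0,0,0,0,0,0,-1],
    [0,0,0,0,0,0,-1],
    [0,0,0,0,0,0,-1],
    [0,0,0,0,0,0,-1],
    [0,0,0,0,0,0,-1]
  ]
}}

```text
clock: 12.7
tcp_pos: [0.4932, -0.0289, 0.0145]
orientation: [-0.003, -0.705, 0.709, -0.003]
wrist_force: [-0.5, 0.4, 4.1]
finger_gap: 0.0145
grip_force: 50.2
```

Request:
{"method": "step_arm", "body": {
  "deltas": [
    [0,0,5,0,0,0,-1],
    [0,0,20,0,0,0,-1],
    [0,0,40,0,0,0,-1],
    [0,0,50,0,0,0,-1],
    [0,0,45,0,0,0,-1]
  ]
}}

```text
clock: 13.2
tcp_pos: [0.4924, -0.0287, 0.1761]
orientation: [-0.003, -0.705, 0.709, -0.003]
wrist_force: [1.5, -0.8, 0.5]
finger_gap: 0.0141
grip_force: 49.8
```

```bash
python3 -c "
from h import *
st()"
```

```text
t 13.2 tcp [ 0.4924 -0.0287  0.1761] x [-0.005 -1.     0.009] y [-1.     0.005  0.001] z [-0.001 -0.009 -1.   ] F [ 1.5 -0.8  0.5] gap 0.0141 grip 49.8 j [-0.22  0.18 -0.27  1.12 -0.01 -1.78]
```

Request:
{"method": "step_arm", "body": {
  "deltas": [
    [0,10,20,0,0,0,-1],
    [10,20,20,0,0,8,-1],
    [14,22,0,0,0,8,-1],
    [14,22,0,0,0,8,-1],
    [15,22,0,0,0,8,-1]
  ]
}}

```text
clock: 13.7
tcp_pos: [0.5461, 0.068, 0.2145]
orientation: [0.002, 0.875, -0.484, 0.004]
wrist_force: [0.7, 0.1, -1.4]
finger_gap: 0.0144
grip_force: 49.8
```

Request:
{"method": "step_arm", "body": {
  "deltas": [
    [15,22,0,0,0,8.5,-1],
    [15,22,0,0,0,8.5,-1],
    [15,22,0,0,0,8,-1],
    [15,22,0,0,0,8,-1],
    [15,22,0,0,0,8,-1]
  ]
}}

```text
clock: 14.2
tcp_pos: [0.6211, 0.1781, 0.2139]
orientation: [0.001, 0.989, -0.147, 0.004]
wrist_force: [0.2, -0.1, -0.6]
finger_gap: 0.0145
grip_force: 49.8
```

Request:
{"method": "step_arm", "body": {
  "deltas": [
    [15,20,0,0,0,8.5,-1],
    [15,20,0,0,0,8.5,-1],
    [0,0,0,0,-7,0,-1],
    [0,0,0,0,-7,0,-1],
    [0,0,0,0,-6,0,-1]
  ]
}}

```text
clock: 14.7
tcp_pos: [0.651, 0.2176, 0.2128]
orientation: [-0.0, 0.984, -0.002, 0.179]
wrist_force: [0.8, 0.5, 0.4]
finger_gap: 0.0143
grip_force: 49.8
```

Request:
{"method": "step_arm", "body": {
  "deltas": [
    [0,0,0,0,0,0,-1],
    [0,0,0,0,0,0,-1],
    [0,0,0,0,0,0,-1]
  ]
}}

```text
clock: 15.0
tcp_pos: [0.6532, 0.2174, 0.2165]
orientation: [-0.001, 0.984, -0.003, 0.179]
wrist_force: [0.1, -0.4, 0.8]
finger_gap: 0.0144
grip_force: 49.8
```

```bash
cat > tl.py <<'E'
from h import *
s=st()
for n in('side','top'):
    a=read_camera(n);P=pts(a);h=cv2.cvtColor(a['image'],cv2.COLOR_RGB2HSV)
    if n=='side': save('s%d.png'%(s['clock']*100),cv2.resize(a['image'][150:310,180:400],(800,580)))
    t=np.array(s['tcp_pos'])
    w=(P[...,0]>t[0]-.12)&(P[...,0]<t[0]-.02)&(abs(P[...,1]-t[1])<.03)&(P[...,2]>.055)&(P[...,2]<t[2]+.02)&(h[...,1]>80)
    q=P[w];c=np.median(q,0);u,sv,vt=np.linalg.svd(q-c,full_matrices=False);ax=vt[0]*np.sign(vt[0][0])
    print(n,len(q),c.round(4),'slope',np.degrees(np.arcsin(ax[2])).round(1),'yaw',np.degrees(np.arctan2(ax[1],ax[0])).round(1),q.min(0).round(4))
E
python3 tl.py
```

```text
t 15.0 tcp [0.6532 0.2174 0.2165] x [ 0.936 -0.005  0.352] y [-0.005 -1.    -0.002] z [ 0.352  0.001 -0.936] F [ 0.1 -0.4  0.8] gap 0.0144 grip 49.8 j [ 0.24  0.26 -0.13  0.83 -0.08 -2.91]
side 388 [0.5958 0.2256 0.2018] slope 26.8 yaw -1.3 [0.5622 0.2101 0.0564]
top 95 [0.5816 0.2127 0.1984] slope 16.4 yaw -4.9 [0.5606 0.2092 0.1798]
```

The pose matches the one just after withdrawal. I'll lower into the open part of the trough.

Request:
{"method": "step_arm", "body": {
  "deltas": [
    [0,0,-30,0,0,0,-1],
    [0,0,-35,0,0,0,-1],
    [0,0,-25,0,0,0,-1],
    [0,0,-10,0,0,0,-1],
    [0,0,0,0,0,0,-1]
  ]
}}

```text
clock: 15.6
tcp_pos: [0.651, 0.2168, 0.1127]
orientation: [-0.0, 0.984, -0.003, 0.177]
wrist_force: [-0.4, 0.4, 0.6]
finger_gap: 0.0141
grip_force: 49.8
```

```bash
python3 tl.py; ls pics
```

```text
t 15.6 tcp [0.651  0.2168 0.1127] x [ 0.938 -0.005  0.347] y [-0.005 -1.    -0.001] z [ 0.347 -0.001 -0.938] F [-0.4  0.4  0.6] gap 0.0141 grip 49.8 j [ 0.24  0.34 -0.29  0.6  -0.08 -2.91]
side 352 [0.5934 0.2245 0.0987] slope 21.9 yaw 0.9 [0.5536 0.1973 0.0569]
top 33 [0.5867 0.2106 0.0963] slope 8.2 yaw -0.4 [0.5625 0.2089 0.0893]
crop0.png
s1500.png
s1560.png
s2.png
s3.png
side0.png
top0.png
w1.png
w4.png
```

View pics/s1560.png

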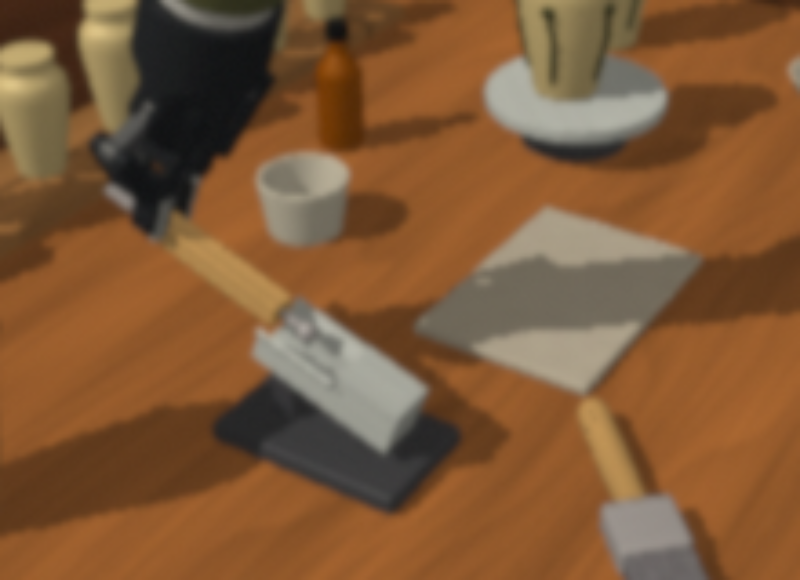

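The ball end hangs over the open part of the trough at crop (300,320), in line with it. I'll lower onto the trough axis and slide in along the slope.

Request:
{"method": "step_arm", "body": {
  "deltas": [
    [0,0,-8,0,0,0,-1],
    [0,0,-7,0,0,0,-1],
    [0,0,0,0,0,0,-1],
    [0,0,0,0,0,0,-1]
  ]
}}

```text
clock: 16.1
tcp_pos: [0.6507, 0.2172, 0.0991]
orientation: [-0.0, 0.984, -0.002, 0.178]
wrist_force: [-0.5, -0.7, -1.3]
finger_gap: 0.0144
grip_force: 49.8
```

```bash
python3 -c "
from h import *
st()"
```

```text
t 16.1 tcp [0.6507 0.2172 0.0991] x [ 0.937 -0.005  0.35 ] y [-0.004 -1.    -0.001] z [ 0.35  -0.    -0.937] F [-0.5 -0.7 -1.3] gap 0.0144 grip 49.8 j [ 0.24  0.35 -0.31  0.56 -0.08 -2.91]
```

Request:
{"method": "step_arm", "body": {
  "deltas": [
    [-9.4,0,-3.4,0,0.4,0,-1],
    [-9.4,0,-3.4,0,0,0,-1],
    [-9.4,0,-3.4,0,0,0,-1],
    [-9.4,0,-3.4,0,0,0,-1],
    [0,0,0,0,0,0,-1]
  ]
}}

```text
clock: 16.6
tcp_pos: [0.6107, 0.2171, 0.0844]
orientation: [-0.0, 0.985, -0.002, 0.173]
wrist_force: [-0.5, -0.2, -1.1]
finger_gap: 0.0141
grip_force: 49.8
```

Request:
{"method": "step_arm", "body": {
  "deltas": [
    [-9.4,0,-4.4,0,0,0,-1],
    [0,0,0,0,0,0,-1],
    [0,0,0,0,0,0,-1]
  ]
}}

```text
clock: 16.9
tcp_pos: [0.6038, 0.2172, 0.0812]
orientation: [-0.0, 0.985, -0.002, 0.174]
wrist_force: [0.4, 0.4, 0.2]
finger_gap: 0.0145
grip_force: 49.8
```

Request:
{"method": "step_arm", "body": {
  "deltas": [
    [-4,0,-1.5,0,0,0,-1],
    [-3,0,-1.5,0,0,0,-1],
    [0,0,0,0,0,0,-1],
    [0,0,0,0,0,0,-1]
  ]
}}

```text
clock: 17.3
tcp_pos: [0.5969, 0.2172, 0.0782]
orientation: [-0.0, 0.985, -0.002, 0.174]
wrist_force: [0.1, 0.4, -0.1]
finger_gap: 0.014
grip_force: 49.8
```

Request:
{"method": "step_arm", "body": {
  "deltas": [
    [-1.4,0,-0.5,0,0,0,-1],
    [0,0,0,0,0,0,-1],
    [0,0,0,0,0,0,-1]
  ]
}}

```text
clock: 17.6
tcp_pos: [0.5956, 0.2172, 0.0777]
orientation: [-0.0, 0.985, -0.002, 0.175]
wrist_force: [-1.0, -0.0, -0.3]
finger_gap: 0.0142
grip_force: 49.8
```

Request:
{"method": "step_arm", "body": {
  "deltas": [
    [-1.4,0,-0.5,0,0,0,-1],
    [0,0,0,0,0,0,-1],
    [0,0,0,0,0,0,-1]
  ]
}}

```text
clock: 17.9
tcp_pos: [0.5948, 0.2173, 0.0777]
orientation: [-0.0, 0.985, -0.002, 0.175]
wrist_force: [1.3, -0.1, -0.1]
finger_gap: 0.0143
grip_force: 49.8
```

Request:
{"method": "step_arm", "body": {
  "deltas": [
    [-1,0,-0.8,0,0,0,-1],
    [0,0,0,0,0,0,-1],
    [0,0,0,0,0,0,-1]
  ]
}}

```text
clock: 18.2
tcp_pos: [0.5946, 0.2173, 0.0776]
orientation: [-0.001, 0.984, -0.003, 0.176]
wrist_force: [5.3, -0.6, 1.5]
finger_gap: 0.0143
grip_force: 49.8
```

Request:
{"method": "step_arm", "body": {
  "deltas": [
    [-1,0,-0.8,0,0,0,-1],
    [0,0,0,0,0,0,-1],
    [0,0,0,0,0,0,-1]
  ]
}}

```text
clock: 18.5
tcp_pos: [0.5946, 0.2174, 0.0775]
orientation: [-0.001, 0.984, -0.003, 0.177]
wrist_force: [6.2, -0.8, 3.1]
finger_gap: 0.0142
grip_force: 49.9
```

Request:
{"method": "step_arm", "body": {
  "deltas": [
    [-1.5,0,-1,0,0,0,-1],
    [0,0,0,0,0,0,-1],
    [0,0,0,0,0,0,-1]
  ]
}}

```text
clock: 18.8
tcp_pos: [0.5945, 0.2175, 0.0775]
orientation: [-0.001, 0.984, -0.003, 0.178]
wrist_force: [9.4, -0.7, 3.4]
finger_gap: 0.0144
grip_force: 49.9
```

Request:
{"method": "step_arm", "body": {
  "deltas": [
    [0,0,-1,0,0,0,-1],
    [0,0,0,0,0,0,-1],
    [0,0,0,0,0,0,-1]
  ]
}}

```text
clock: 19.1
tcp_pos: [0.5948, 0.2175, 0.0768]
orientation: [-0.001, 0.984, -0.003, 0.179]
wrist_force: [8.6, -1.2, 5.3]
finger_gap: 0.0139
grip_force: 50.0
```

It's firmly against the stop. I'll release and back off along the finger axis.

Request:
{"method": "step_arm", "body": {
  "deltas": [
    [0,0,0,0,0,0,-0.4],
    [0,0,0,0,0,0,0],
    [0,0,0,0,0,0,1],
    [0,0,0,0,0,0,1],
    [0,0,0,0,0,0,1]
  ]
}}

```text
clock: 19.6
tcp_pos: [0.5899, 0.2171, 0.073]
orientation: [-0.0, 0.985, -0.002, 0.174]
wrist_force: [-0.5, 0.5, -0.8]
finger_gap: 0.0818
grip_force: 0.0
```

Request:
{"method": "step_arm", "body": {
  "deltas": [
    [0,0,0,0,0,0,1],
    [-7,0,20,0,0,0,1],
    [-14,0,38,0,0,0,1],
    [-14,0,38,0,0,0,1],
    [-14,0,38,0,0,0,1]
  ]
}}

```text
clock: 20.1
tcp_pos: [0.5407, 0.2171, 0.2087]
orientation: [-0.0, 0.985, -0.002, 0.174]
wrist_force: [-0.3, 0.2, -0.6]
finger_gap: 0.0856
grip_force: 0.0
```

Request:
{"method": "step_arm", "body": {
  "deltas": [
    [-30,0,20,0,0,0,1],
    [-30,0,20,0,0,0,1],
    [-30,0,0,0,0,0,1],
    [-30,0,0,0,0,0,1],
    [0,0,0,0,0,0,1]
  ]
}}

```text
clock: 20.6
tcp_pos: [0.4182, 0.217, 0.2475]
orientation: [-0.0, 0.985, -0.001, 0.174]
wrist_force: [-0.2, 0.2, -0.1]
finger_gap: 0.0857
grip_force: 0.0
```

Run:
```python
from meas import *
st()
a=read_camera('top');b=read_camera('side')
go(a['image'],pts(a),b['image'],pts(b))
c=read_camera('wrist')
t=cv2.resize(a['image'][150:250,200:300],(400,400));s=cv2.resize(b['image'][200:300,220:320],(400,400))
save('fin.png',np.hstack([t,s]))
```

```text
t 20.6 tcp [0.4182 0.217  0.2475] x [ 0.94  -0.003  0.342] y [-0.002 -1.    -0.001] z [ 0.342  0.    -0.94 ] F [-0.2  0.2 -0.1] gap 0.0857 grip 0.0 j [ 0.39 -0.15 -0.48  0.91 -0.13 -2.77]
top wood 247 [0.5618 0.2171 0.0744] [ 0.948 -0.023  0.318] slope 18.5 yaw -1.4 [0.5138 0.2183 0.0582] [0.606  0.216  0.0892]
 grey [0.4  0.15 0.04] [0.632 0.29  0.407]
 far grey end (ball/blade) [0.6256 0.2178 0.0906] [0.6204 0.2121 0.0861] [0.6321 0.2236 0.098 ]
 near grey(roof) [0.4524 0.2154 0.1859] [0.4003 0.1502 0.0402] [0.5198 0.2899 0.4065]
 base ((524.8193359375, 215.8397216796875), (74.45245361328125, 128.1170654296875), 89.97488403320312)
 bat ((490.613037109375, -17.494903564453125), (146.0284423828125, 237.04794311523438), 0.9343873858451843)
side wood 360 [0.5682 0.2219 0.0753] [0.957 0.014 0.289] slope 16.8 yaw 0.9 [0.5204 0.2212 0.0609] [0.6199 0.2227 0.0909]
 grey [0.4   0.172 0.03 ] [0.634 0.29  0.393]
 far grey end (ball/blade) [0.6277 0.2205 0.0913] [0.6232 0.2146 0.0876] [0.6341 0.2256 0.0944]
 near grey(roof) [0.4564 0.2288 0.1549] [0.4    0.1723 0.03  ] [0.5196 0.29   0.3929]
 base ((527.32373046875, 220.03128051757812), (131.1917266845703, 75.61369323730469), 0.9844472408294678)
 bat ((483.930419921875, 15.8055419921875), (179.7836151123047, 127.86436462402344), 89.86823272705078)
```

View pics/fin.png

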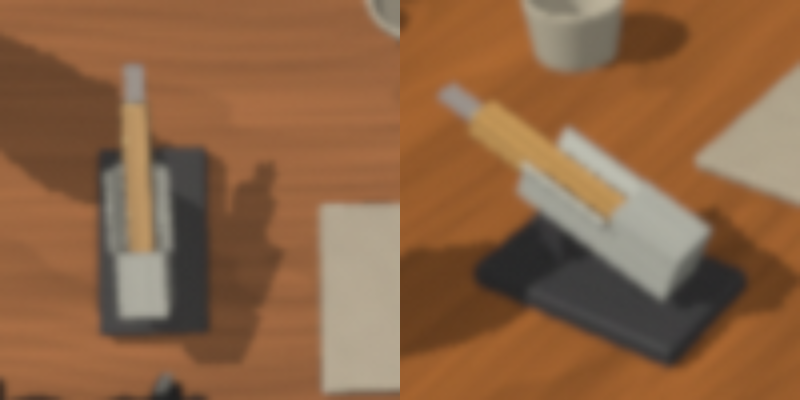

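The blade now sticks out, at crops (133,80) and (458,100). The shaft lies flat in the trough with its outer wood end at x=0.606 and blade tip at x≈0.632, both where a fully home tool should be. Nothing touches it, so I'm handing in.

```bash
python3 -c "
from h import *
print(hand_in())"
```

```text
the job is handed in; nothing more can be done
None
```

The tool is turned end for end and back in its rest, with the blade sticking out and the ball end pushed home against the stop; the job was handed in at about 21 s on the robot's clock.

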